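# Clamp a row of battery cells in the ratchet press

## Task

Load every battery cell from the cork mat into the cell press: standing upright on its bed in one row between the guide rails, red terminals all on the side of the red rail. The press's pump lever is locked, so draw the red lock bolt back, then pump the lever with full strokes until the row is squeezed tight and the pointer stands in the green (never into the red). Finally let the lever return to rest and push the lock bolt home again, so that the clamped stack can be left to cure; leave the other things on the bench alone.

Things in the scene. Friction and masses are not known exactly. Their poses are not given: they have to be found in the camera images.
- press: Cell press, fixed, blue and aluminium, 382 x 90 mm; place and turn vary. Origin: on the bench under the middle of the stop plate's inner face. +x runs along the row from the stop plate to the movable pressure plate (roughly away from the robot), +y to the side of the pump lever and the red guide rail, +z up. Ratchet housing: x -150 to -12 mm, 84 mm wide, top 52 mm above the bench
- bed_start (a point): Foot of the stop plate on the bed, centre line, 36 mm above the bench; axes as the press. Cells stand here in a row along +x, on two beams with a channel between. Guide rails (red at +y, black at -y) stand 8 mm above the bed, 70 mm apart, for cells 60 mm wide. The clear row is x = 0 to 168 mm when the pressure plate is fully back
- stop_plate: The fixed stop plate (frame as the press): x = -12 to 0 mm, 64 mm wide, up to 84 mm above the bench. The row is squeezed between it and the pressure plate
- lever (a joint): Pump lever, rad: 0 at rest (sprung), 0.76 end of a full stroke. Turns level, anticlockwise from above, grip towards the robot. Takes 4 to 10 N at the grip; let go, it returns in under 1 s. Each full stroke and return draws the pressure plate 16 mm towards the stop by a ratchet that never runs back; one cut short by over 0.1 rad may draw less or nothing. Locked, it stops after 0.07 rad: do not force it
- lever_pivot (a point): Upright axis of the pump lever, at the arm's top, 66 mm above the bench; at press x = -70, y = -11 mm; axes as the press. At rest the arm leans 0.50 rad from press +y towards press +x; after a full stroke 0.26 rad from +y towards -x
- lever_grip (a point): Middle of the lever's upright black grip, a round post 20 mm in diameter, from the arm (67 mm above the bench) up to 109 mm, 120 mm from the pivot; this point is 90 mm above the bench and moves with the lever
- lock (a joint): Lock bolt, m: 0 = home, its nose between two lugs of the lever's hub, lever locked; 0.018 = fully drawn towards press -x. The lever is free from 0.014 on. About 2 N of friction; stays where it is put. It goes home only while the lever is at rest
- lock_knob (a point): Middle of the lock bolt's red knob: upright, round, 16 mm in diameter, from 64 to 86 mm above the bench; this point is at 76 mm and moves with the bolt (home: press x = -122, y = -11 mm). Bar and guides below it reach 65 mm, the housing 52 mm; the lugs end 18 mm ahead of the knob's axis
- plate_face (a point): Middle of the face of the movable pressure plate (60 mm wide, from 39 to 81 mm above the bench), which looks to press -x; at press x = 168 mm when fully back
- plate (a joint): Spring travel of the pressure plate, m: 0 relaxed, up to 0.015 as the stack pushes it back (8 N at 0, 0.8 N more per mm). A black pointer shows it on top of the blue carriage: white 0-4 mm not tight, green 4-12 mm right, red over 12 mm too much. Full strokes needed: 3 for 4 cells, 5 for 3, 7 for 2, ending near 7 mm
- cell1_mid (a point): Centre of battery cell 1 (half-way up); may be absent. Blue block 32 mm thick (its x), 60 mm wide (its y), 45 mm high (z, up), 0.2 kg; on top a red terminal 18 mm to its +y and a black one to its -y, 9 mm high. Starts on the cork mat (4 mm thick, right of the vice, before the grey soldering station: front at x = 0.51 m, dial), thickness along its length; in the press this centre is 58.5 mm above the bench
- cell1_plus (a point): Cell 1: its red terminal, where it leaves the cell's top, 18 mm from the middle towards the cell's +y
- cell2_mid (a point): Centre of battery cell 2 (half-way up); may be absent. Blue block 32 mm thick (its x), 60 mm wide (its y), 45 mm high (z, up), 0.2 kg; on top a red terminal 18 mm to its +y and a black one to its -y, 9 mm high. Starts on the cork mat (4 mm thick, right of the vice, before the grey soldering station: front at x = 0.51 m, dial), thickness along its length; in the press this centre is 58.5 mm above the bench
- cell2_plus (a point): Cell 2: its red terminal, where it leaves the cell's top, 18 mm from the middle towards the cell's +y
- cell3_mid (a point): Centre of battery cell 3 (half-way up); may be absent. Blue block 32 mm thick (its x), 60 mm wide (its y), 45 mm high (z, up), 0.2 kg; on top a red terminal 18 mm to its +y and a black one to its -y, 9 mm high. Starts on the cork mat (4 mm thick, right of the vice, before the grey soldering station: front at x = 0.51 m, dial), thickness along its length; in the press this centre is 58.5 mm above the bench
- cell3_plus (a point): Cell 3: its red terminal, where it leaves the cell's top, 18 mm from the middle towards the cell's +y
- cell4_mid (a point): Centre of battery cell 4 (half-way up); may be absent. Blue block 32 mm thick (its x), 60 mm wide (its y), 45 mm high (z, up), 0.2 kg; on top a red terminal 18 mm to its +y and a black one to its -y, 9 mm high. Starts on the cork mat (4 mm thick, right of the vice, before the grey soldering station: front at x = 0.51 m, dial), thickness along its length; in the press this centre is 58.5 mm above the bench
- cell4_plus (a point): Cell 4: its red terminal, where it leaves the cell's top, 18 mm from the middle towards the cell's +y
- pliers_red: Bystander, to be left alone: red pliers, 142 mm long; origin under its middle
- driver_yellow: Bystander, to be left alone: yellow screwdriver, 160 mm long; origin under its middle
- fuse_box: Bystander, to be left alone: small yellow box, 40x55x18 mm; origin under its middle
- tape_kapton: Bystander, to be left alone: roll of amber tape, 76 mm across, 15 mm high; origin under its middle
- green_jar: Bystander, to be left alone: green jar, 54 mm across, 40 mm high; origin under its middle
Mind the look-alikes: they are no part of the job. What is shaped like the part that bears cell2_mid but pink is not meant.

How it is judged (in metres and radians):
On the way, in this order (a step that is already met when the one before it is completed fails the run):
1. the lock bolt is drawn and the lever is free (value of joint lock above 0.014 m), for 0.2 s.
2. a full stroke of the pump lever (value of joint lever above 0.65 rad), for 0.05 s.
3. the lever is back (value of joint lever below 0.12 rad), for 0.05 s.
4. a second full stroke (value of joint lever above 0.65 rad), for 0.05 s.
5. every cell stands in the row, red terminals to the red rail, and the row is squeezed with the pointer in the green (x of cell1_mid in the frame of press between 0.01 and 0.15 m and y of cell1_mid in the frame of press between -0.009 and 0.009 m and z of cell1_mid in the frame of press between 0.053 and 0.063 m and angle between each of cell1_mid, cell2_mid, cell3_mid, cell4_mid's own z axis and vertical below 0.08 rad and y of each of cell1_plus, cell2_plus, cell3_plus, cell4_plus in the frame of press above 0.006 m and x of cell2_mid in the frame of press between 0.01 and 0.15 m and y of cell2_mid in the frame of press between -0.009 and 0.009 m and z of cell2_mid in the frame of press between 0.053 and 0.063 m and x of cell3_mid in the frame of press between 0.01 and 0.15 m and y of cell3_mid in the frame of press between -0.009 and 0.009 m and z of cell3_mid in the frame of press between 0.053 and 0.063 m and x of cell4_mid in the frame of press between 0.01 and 0.15 m and y of cell4_mid in the frame of press between -0.009 and 0.009 m and z of cell4_mid in the frame of press between 0.053 and 0.063 m and value of joint plate between 0.004 and 0.012 m and contact force between stop_plate and anything else above 3 N), for 0.3 s.
6. the lever is at rest and the lock bolt is home again (value of joint lock below 0.004 m and value of joint lever below 0.1 rad), for 0.2 s.
At the end, for the whole second after the job is handed in: Every cell present stands upright in the row (within 9 mm of the centre line, 0.08 rad), red terminal to the red rail; spring travel of the plate 4 to 12 mm, over 3 N on the stop plate; lever within 0.1 rad of rest, lock bolt within 4 mm of home, nothing held (all of step 5 and all of step 6 and contact force between the fingers and anything else below 0.5 N); the robot touches nothing.
It fails at once if the pointer is driven far into the red (spring travel over 13.5 mm) (value of joint plate above 0.0135 m).
It fails at once if the lever is forced against the lock bolt (value of joint lock below 0.006 m and value of joint lever above 0.25 rad).
It fails at once if a bystander is moved more than 40 mm (distance of any of pliers_red, driver_yellow, fuse_box, tape_kapton, green_jar from where it was at the start of the episode above 0.04 m).
Of cell1, cell2, cell3, cell4 only 2 to 4 are there at a start; the rules pass over those that are not, and their reading is None.
At some moment in a run one of cell1, cell2, cell3, cell4 may be knocked a few centimetres aside while the robot is not near it.
It also fails if it takes over 192 s, if anything falls off the work surface, if the arm or the gripper's body presses on something with over 40 N, if the wrist force passes 120 N, or if a joint passes its speed limit or range.

## Robot

A 6-joint arm with a two-finger parallel gripper is mounted at the origin on a cart in front of the work surface, level with it; the furniture and walls round the work are solid. World frame = base frame: x ahead of the robot, y to its left, z up, the work surface at z = 0. Lengths are in m, angles in degrees, forces in N, time in s.
With the tool pointing down it reaches from about 0.25 to 0.725 m from the base axis. Payload 9.7 kg.
Tool frame: the origin (TCP) lies between the finger pads; the fingertips stand 19 mm ahead of it and the grasp point (between the pads) is the TCP; z points along the fingers, y is the line along which they close (so a half turn about z gives the same grasp; the last joint's range is limited). The gripper opens to 85 mm and grips with 20 to 120 N. Pads are 22 mm wide; open, the fingers measure 114 mm over their backs; the gripper's body (76 mm by 85 mm) begins 54 mm behind the grasp point. The pads swing forward as they close: fully open they stand 13 mm farther back than shut.
Start: joints at [-69.328, 4.979, 10.078, 95.1, 0, 90], TCP at [0.194, -0.515, 0.25] pointing down, gripper open.
Joint ranges: [-179.16, 179.16], [-48.56, 103.87], [-65.8, 70.77], [-126.05, 130.52], [-82.76, 87.17], [-180, 180]. Speed limits (degrees/s): [127.2, 127.2, 147.25, 180, 180, 180].

## Interface

Orientations are given as [roll, pitch, yaw] about the fixed x, y, z axes, in that order (R = Rz(yaw) Ry(pitch) Rx(roll)).
In Python, from workcell import telemetry, camera, calibration, workorder gives the robot as it stands.
- The arm moves only by the tool play_rows, never from a script. Its argument "increments" is a list of rows, each a list of 3 entries, a list of its own where there are three numbers: the shift along the tool's x, y, z in mm, then the turn, a rotation vector about the tool's x, y, z in degrees, then the closure, from 0 (fully open) to 1 (shut). In form: [[[x, y, z], [ax, ay, az], jaw], ...]. A call has 1 to 20 rows; each row is the pose to reach, as a shift and turn from the pose commanded when the call began, along the tool's axes at that moment; what a row does not reach only later rows make up. A row lasts 1/10 s, in which the tool goes at most 50 mm and 8.59 degrees, less where a joint would pass 70% of its speed; a pose out of reach is approached as far as the arm can. A call with a gripper value outside its range is refused whole. The fingers move at their own pace and stop on an object; "grip_force" is the grip in N (left out, the last holds). Time passes only in rows, so rows that repeat a pose let the fingers close. It gives the time, the measured TCP pose, the force, the opening and the grip force at its end, in the units of the state.
- telemetry.get_obs(): the state, without advancing time (a new reading comes with each control period).
- camera(name): name is "scene" or "top" or "wrist"; returns (picture, depth): 480x640x3 uint8, red, green, blue; 480x640 float32, m along the optical axis (not along the pixel's ray), 0 where there is no reading.
- calibration(name): a dict with "vertical_fov" (degrees; the focal length in pixels is half the picture's height over the tangent of half this angle, whatever the lens; pixels are square), "cx", "cy" (the principal point, pixels), "rvec" (rotation vector, rad) and "tvec" (3), from world to camera coordinates, as OpenCV has them; the wrist camera has in their place "hand_eye" (4x4, takes a point from camera to tool coordinates, whose origin is the TCP and whose axes are the flange's). Camera axes: x right, y down, z forward; pixel columns grow to the right and rows downward; lengths in m; the calibration is good to about 2 mm. A picture is of the moment at which its call begins: read the wrist's pose just before it. calibration takes no time and is no camera call.
- workorder.job_done(): hands the job in; it is judged then, once.
The state is a dict: "time": time; "q": joint angles; "qd": joint speeds; "joint_efforts": joint torques, N m; "ee_pos": TCP position; "tcp_rot": TCP orientation; "wrist_force": force on the tool from outside, world axes, zero at the start; "torque": the same for the moment, N m; "opening": finger opening in m; "grasp_force": force on a finger pad.
Only numpy, scipy, OpenCV 4.12 (cv2) and the standard library are available. Lean on these libraries where they do the work, as an engineer would, in place of code of your own. Each camera call takes 0.05 s, during which the arm holds its last target. There are 200 camera calls.

## Working session

There is one attempt and no reset: what is moved stays moved. The work goes in short steps, Python scripts to look and compute and a tool call to move; the robot and the scene stay as the last step left them, time stands still between calls to the robot, and variables do not carry over. Pictures are saved under pics/ and viewed, at most 14 in all, crops included, and the job is handed in when it is done.

Besides the shell and the picture viewer there is one more tool, called as name([rows], argument=value, ...), one row to a line, values as JSON. play_rows: Moves the arm, as the interface text tells. Its arguments: {"type":"object","properties":{"increments":{"type":"array"},"grip_force":{"type":"number"}},"required":["increments"]}

```bash
mkdir -p pics; cat > h.py <<'E'
import numpy as np, cv2
from scipy.spatial.transform import Rotation as R
from workcell import telemetry, camera, calibration, workorder
def K(c):
    f=240/np.tan(np.radians(c["vertical_fov"])/2)
    return f,c["cx"],c["cy"]
def campose(name):
    c=calibration(name)
    if name=="wrist":
        o=telemetry.get_obs(); T=np.eye(4)
        T[:3,:3]=R.from_euler('xyz',o["tcp_rot"],degrees=True).as_matrix(); T[:3,3]=o["ee_pos"]
        return c,T@np.array(c["hand_eye"])
    Rm=R.from_rotvec(np.ravel(c["rvec"])).as_matrix(); T=np.eye(4)
    T[:3,:3]=Rm.T; T[:3,3]=-Rm.T@np.ravel(c["tvec"]); return c,T
def shot(name,fn):
    c,T=campose(name); im,d=camera(name)
    cv2.imwrite(f"pics/{fn}.png",im[:,:,::-1]); np.savez(f"pics/{fn}.npz",im=im,d=d,T=T,k=K(c)); return im,d,T,K(c)
def load(fn):
    z=np.load(f"pics/{fn}.npz"); return z["im"],z["d"],z["T"],z["k"]
def cloud(d,T,k):
    v,u=np.mgrid[0:480,0:640]; P=np.stack([(u-k[1])/k[0]*d,(v-k[2])/k[0]*d,d],-1)
    return P@T[:3,:3].T+T[:3,3]
def atz(u,v,T,k,z):
    r=T[:3,:3]@np.array([(u-k[1])/k[0],(v-k[2])/k[0],1]); o=T[:3,3]; return o+r*(z-o[2])/r[2]
def proj(p,T,k):
    q=T[:3,:3].T@(np.array(p)-T[:3,3]); return q[0]/q[2]*k[0]+k[1],q[1]/q[2]*k[0]+k[2]
E
python3 - <<'E'
from h import *
o=telemetry.get_obs();print(o)
for n in("scene","top"):
    im,d,T,k=shot(n,n); print(n,T.round(3),k)
print(calibration("wrist"))
E
```

```text
{'time': 0.0, 'q': array([-6.93277799e+01,  5.01148319e+00,  1.00336183e+01,  9.50980372e+01,
        1.54909970e-03,  9.00015695e+01]), 'qd': array([ 0.07455791,  0.07071743, -0.01844645,  0.03297292, -0.01853852,
        0.01379508]), 'joint_efforts': array([-2.25265967e-04, -5.20381773e+01,  4.64811873e+01,  1.60020887e-02,
        4.16513842e-05,  3.33622729e-06]), 'ee_pos': array([ 0.19409871, -0.51440114,  0.24957188]), 'tcp_rot': array([-1.79924098e+02, -1.54701921e-03,  2.06706486e+01]), 'wrist_force': array([ 0.37241806,  0.46957415, -0.15510783]), 'torque': array([-0.00139731, -0.07361529,  0.00832068]), 'grasp_force': 0.0, 'opening': 0.08520973847610173}
scene [[-0.606 -0.503  0.616 -0.193]
 [-0.796  0.395 -0.459  0.64 ]
 [-0.012 -0.769 -0.64   0.814]
 [ 0.     0.     0.     1.   ]] (np.float64(440.2128449123257), 322.8296976482104, 237.8470429335546)
top [[ 0.009 -0.991  0.136  0.326]
 [-1.    -0.009 -0.004  0.116]
 [ 0.005 -0.136 -0.991  1.363]
 [ 0.     0.     0.     1.   ]] (np.float64(509.9529463133291), 323.4469298733248, 244.8163815827576)
{'vertical_fov': 60.121127315058764, 'cx': 322.79842055717916, 'cy': 238.23540603228378, 'hand_eye': array([[ 4.27939763e-05, -9.44447061e-01, -3.28663578e-01,
         8.46138231e-02],
       [ 9.99999981e-01, -2.25328494e-05,  1.94956372e-04,
        -4.85329088e-04],
       [-1.91531700e-04, -3.28663580e-01,  9.44447042e-01,
        -1.23511934e-01],
       [ 0.00000000e+00,  0.00000000e+00,  0.00000000e+00,
         1.00000000e+00]])}
```

View pics/top.png

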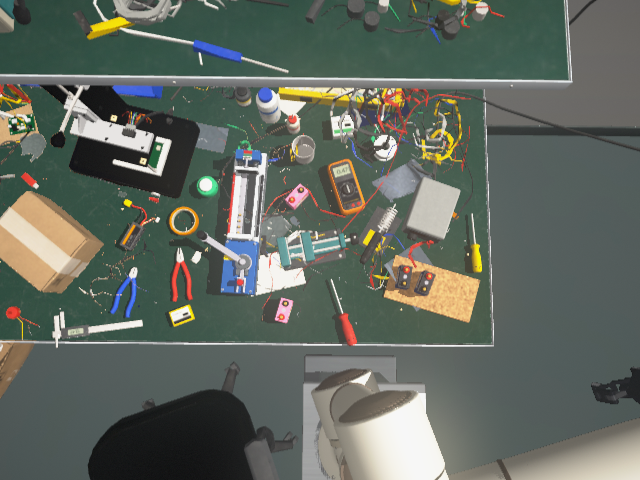

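View pics/scene.png

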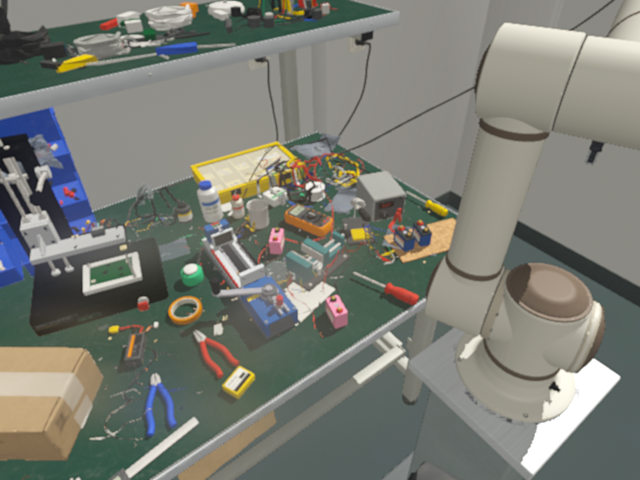

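Top view: two blue cells on the mat at about (404,277) and (425,281), the pink ones being look-alikes. The press runs from (240,290) to (250,155), with its lever grip near (203,237). I'll enlarge both areas.

```bash
python3 - <<'E'
from h import *
im,d,T,k=load("top")
a=cv2.resize(im[140:300,190:290],None,fx=3.75,fy=3.75,interpolation=cv2.INTER_CUBIC)
b=cv2.resize(im[240:330,380:485],None,fx=3.75,fy=3.75,interpolation=cv2.INTER_CUBIC)
c=np.zeros((600,780,3),np.uint8); c[:a.shape[0],:a.shape[1]]=a; c[:b.shape[0],380:380+b.shape[1]]=b
cv2.imwrite("pics/crop1.png",c[:,:,::-1])
P=cloud(d,T,k)
for u,v in[(404,277),(425,281),(240,262),(203,237),(240,285),(410,305),(300,320)]: print(u,v,P[v,u].round(3))
E
```

```text
404 277 [ 0.424 -0.098  0.05 ]
425 281 [ 0.415 -0.153  0.043]
240 262 [0.457 0.323 0.071]
203 237 [0.516 0.413 0.098]
240 285 [0.399 0.322 0.062]
410 305 [ 0.354 -0.122 -0.004]
300 320 [0.312 0.171 0.001]
```

View pics/crop1.png

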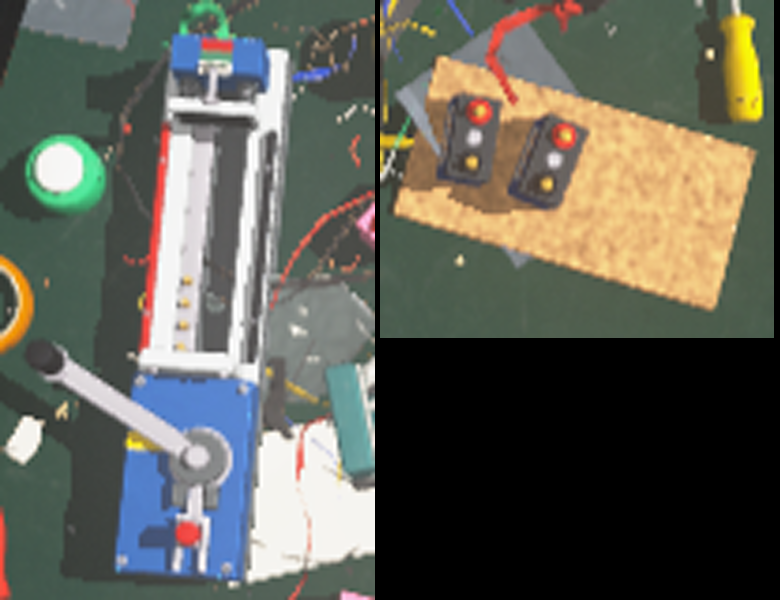

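```bash
cat >> h.py <<'E'
def go(p,yaw,o=None):
    o=o or telemetry.get_obs(); Rm=R.from_euler('xyz',o["tcp_rot"],degrees=True)
    dp=Rm.inv().apply(np.array(p)-o["ee_pos"])*1000
    rv=(Rm.inv()*R.from_euler('xyz',[180,0,yaw],degrees=True)).as_rotvec(degrees=True)
    print("inc",dp.round(1),rv.round(1))
E
python3 - <<'E'
from h import *
im,d,T,k=load("top")
f=lambda a,b,z: atz(190+a/3.75,140+b/3.75,T,k,z).round(4)
for n,a,b,z in[("piv",197,457,.072),("knob",188,533,.086),("grip",45,357,.109),("railT",165,125,.044),("railB",147,350,.044),("hTL",134,377,.052),("hBL",118,575,.052),("hTR",260,377,.052),("hBR",244,580,.052)]: print(n,f(a,b,z))
go([.42,-.13,.22],75)
P=cloud(d,T,k)
# heights along cross-lines of press
for v in(185,200,215): print([int(1000*z) for z in P[v,222:272:2,2]])
E
```

```text
piv [0.4574 0.316  0.072 ]
knob [0.405  0.3183 0.086 ]
grip [0.5193 0.4129 0.109 ]
railT [0.6967 0.3501 0.044 ]
railB [0.535  0.3574 0.044 ]
hTL [0.5147 0.3643 0.052 ]
hBL [0.3781 0.3705 0.052 ]
hTR [0.5155 0.2772 0.052 ]
hBR [0.3754 0.2845 0.052 ]
inc [ 347.1 -279.9   30. ] [ -0.1  -0.  -54.3]
[6, 0, 0, 3, -3, 44, 34, 36, 36, 31, 23, 22, 7, 12, 14, 9, 7, 36, 39, 38, 48, 26, -2, 0, -1]
[3, 0, 2, -5, 43, 42, 34, 38, 31, 19, 16, 21, 8, 7, 11, 6, 36, 41, 1363, 50, 29, 8, -2, 0, 4]
[-3, -1, -1, 1, 43, 37, 37, 38, 20, 25, 22, 7, 15, 9, 7, 31, 38, 36, 44, 33, 14, 16, 16, 13, 7]
```

play_rows([
  [[347,-280,30],[0,0,-54],0],
  [[347,-280,30],[0,0,-54],0],
  [[347,-280,30],[0,0,-54],0],
  [[347,-280,30],[0,0,-54],0],
  [[347,-280,30],[0,0,-54],0],
  [[347,-280,30],[0,0,-54],0],
  [[347,-280,30],[0,0,-54],0],
  [[347,-280,30],[0,0,-54],0],
  [[347,-280,30],[0,0,-54],0],
  [[347,-280,30],[0,0,-54],0],
  [[347,-280,30],[0,0,-54],0],
  [[347,-280,30],[0,0,-54],0],
  [[347,-280,30],[0,0,-54],0],
  [[347,-280,30],[0,0,-54],0],
])

```text
time: 1.5
ee_pos: [0.4196, -0.1312, 0.2204]
tcp_rot: [180.0, 0.0, 74.5]
wrist_force: [-0.3, -0.2, 0.7]
opening: 0.0855
grasp_force: 0.0
```

```bash
python3 - <<'E'
from h import *
o=telemetry.get_obs();print(o["time"],o["q"].round(1),o["ee_pos"],o["tcp_rot"])
im,d,T,k=shot("wrist","w1")
E
```

```text
1.5 [-17.4 -10.6  -8.2  92.4  -0.   88.1] [ 0.41956896 -0.13119416  0.2203751 ] [1.79991829e+02 4.59515765e-03 7.45413520e+01]
```

View pics/w1.png

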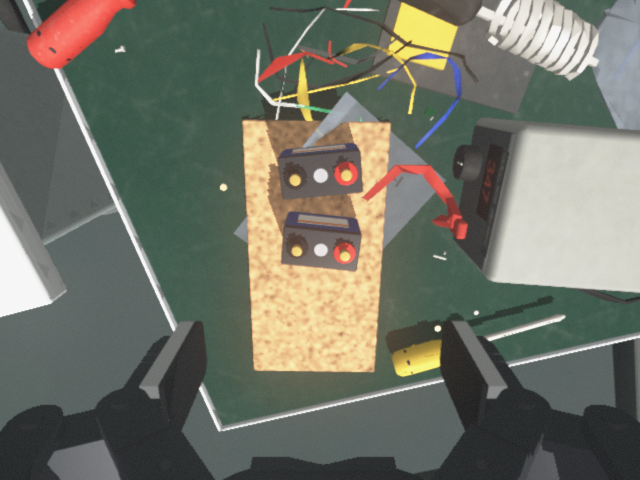

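Wrist view: two cells, centred at about (320,175) and (321,246), with red terminals on the right (344,173) and (344,249). The solder station is to the right at x>465 px. I'll fit the cell tops by depth and check the terminal positions by triangulating with the top view.

```bash
cat >> h.py <<'E'
def cells(fn,roi,zt=.049,tol=.007):
    im,d,T,k=load(fn); P=cloud(d,T,k); m=np.zeros(d.shape,bool); x0,y0,x1,y1=roi; m[y0:y1,x0:x1]=1
    m&=(abs(P[...,2]-zt)<tol)&(d>0)
    n,l,s,c=cv2.connectedComponentsWithStats(cv2.morphologyEx(m.astype(np.uint8),cv2.MORPH_OPEN,np.ones((3,3))))
    for i in range(1,n):
        if s[i,4]<400: continue
        q=P[l==i]; r=cv2.minAreaRect((q[:,:2]*1000).astype(np.float32))
        print(s[i,:4],s[i,4],"rect",np.round(r[0],1),np.round(r[1],1),round(r[2],1),"z",np.median(q[:,2]).round(4))
def tri(a,b):
    A=[];B=[]
    for (u,v,T,k) in (a,b):
        r=T[:3,:3]@np.array([(u-k[1])/k[0],(v-k[2])/k[0],1]); r/=np.linalg.norm(r); M=np.eye(3)-np.outer(r,r); A.append(M);B.append(M@T[:3,3])
    return np.linalg.lstsq(np.vstack(A),np.hstack(B),rcond=None)[0]
def reds(fn,roi):
    im,d,T,k=load(fn); h=cv2.cvtColor(im,cv2.COLOR_RGB2HSV); x0,y0,x1,y1=roi
    m=np.zeros(d.shape,np.uint8); m[y0:y1,x0:x1]=1
    m&=(((h[...,0]<8)|(h[...,0]>172))&(h[...,1]>150)&(h[...,2]>90)).astype(np.uint8)
    n,l,s,c=cv2.connectedComponentsWithStats(m)
    for i in range(1,n):
        if s[i,4]>15: print(s[i],c[i].round(1),atz(*c[i],T,k,.058).round(4))
E
python3 - <<'E'
from h import *
cells("w1",(240,120,390,380))
reds("w1",(300,140,365,280)); reds("top",(390,255,440,295))
im,d,T,k=load("w1"); t=load("top")
# centre terminals (white marks) at cell top
for a,b in(((321,175),(380+(472-380)/3.75,240+138/3.75)),((320.5,249.5),(380+(554-380)/3.75,240+160/3.75))):
    print(tri((*a,T,k),(*b,t[2],t[3])).round(4), atz(*a,T,k,.049).round(4))
E
```

```text
[277 149  86  51] 3426 rect [ 425.4 -101.3] [31.8 59.6] 80.1 z 0.0492
[281 224  80  48] 2937 rect [ 410.  -155.9] [31.8 59.4] 68.5 z 0.0492
[334 162  24  23 293] [345.3 172.8] [ 0.4431 -0.1029  0.058 ]
[334 243  21  19 195] [343. 250.] [ 0.4272 -0.1578  0.058 ]
[408 255   8  13  29] [411.9 260.3] [ 0.4669 -0.1175  0.058 ]
[403 267   7   6  21] [406.  269.4] [ 0.4433 -0.102   0.058 ]
[426 273   6   7  23] [428.3 275.7] [ 0.4276 -0.1592  0.058 ]
[ 0.4255 -0.1016  0.0423] [ 0.426  -0.1015  0.049 ]
[ 0.4103 -0.1556  0.0503] [ 0.4104 -0.1563  0.049 ]
```

```bash
python3 - <<'E'
from h import *
go([.4254,-.1013,.030],80.1)
E
```

```text
inc [ 30.2  -2.4 190.4] [ 0.   0.  -5.5]
```

play_rows([
  [[30,-2.4,50],[0,0,-5.5],0],
  [[30,-2.4,95],[0,0,-5.5],0],
  [[30,-2.4,130],[0,0,-5.5],0],
  [[30,-2.4,155],[0,0,-5.5],0],
  [[30,-2.4,175],[0,0,-5.5],0],
  [[30,-2.4,190],[0,0,-5.5],0],
  [[30,-2.4,190],[0,0,-5.5],0],
  [[30,-2.4,190],[0,0,-5.5],0.6],
  [[30,-2.4,190],[0,0,-5.5],0.6],
  [[30,-2.4,190],[0,0,-5.5],0.6],
  [[30,-2.4,190],[0,0,-5.5],0.6],
  [[30,-2.4,190],[0,0,-5.5],0.6],
  [[30,-2.4,190],[0,0,-5.5],0.6],
], grip_force=40)

```text
time: 2.85
ee_pos: [0.4263, -0.1009, 0.0315]
tcp_rot: [179.9, 0.0, 80.2]
wrist_force: [-0.7, -0.6, 6.6]
opening: 0.0597
grasp_force: 44.7
```

```bash
python3 - <<'E'
from h import *
go([.54,.319,.23],177.4)
E
```

```text
inc [ 433.1   40.7 -198.6] [  0.1   0.1 -97.2]
```

play_rows([
  [[0,0,-20],[0,0,0],0.6],
  [[0,0,-60],[0,0,0],0.6],
  [[0,0,-110],[0,0,0],0.6],
  [[0,0,-160],[0,0,0],0.6],
  [[0,0,-198],[0,0,0],0.6],
  [[36,3,-198],[0,0,-8],0.6],
  [[72,7,-198],[0,0,-16],0.6],
  [[108,10,-198],[0,0,-24],0.6],
  [[144,14,-198],[0,0,-32],0.6],
  [[180,17,-198],[0,0,-40],0.6],
  [[216,20,-198],[0,0,-48],0.6],
  [[252,24,-198],[0,0,-56],0.6],
  [[288,27,-198],[0,0,-64],0.6],
  [[324,30,-198],[0,0,-72],0.6],
  [[360,34,-198],[0,0,-80],0.6],
  [[396,37,-198],[0,0,-88],0.6],
  [[433,41,-198],[0,0,-97],0.6],
  [[433,41,-198],[0,0,-97],0.6],
  [[433,41,-198],[0,0,-97],0.6],
  [[433,41,-198],[0,0,-97],0.6],
])

```text
time: 4.85
ee_pos: [0.5398, 0.3185, 0.2284]
tcp_rot: [-180.0, -0.0, 177.1]
wrist_force: [0.1, 0.7, -2.4]
opening: 0.0597
grasp_force: 44.5
```

```bash
python3 - <<'E'
from h import *
o=telemetry.get_obs();print(o["time"],o["q"].round(1),o["ee_pos"],o["tcp_rot"],o["opening"])
im,d,T,k=shot("wrist","w2")
for p in [(0.527,.320,.084),(0.527,.320,.036)]: print(proj(p,T,k))
E
```

```text
4.85 [30.5 15.5 19.7 94.2 -0.  33.5] [0.53976431 0.31848437 0.22842772] [-1.79984270e+02 -7.10059116e-03  1.77079111e+02] 0.05967136170997833
(np.float64(323.70588844012514), np.float64(208.88925735549688))
(np.float64(323.61841872556363), np.float64(192.77322751824306))
```

View pics/w2.png

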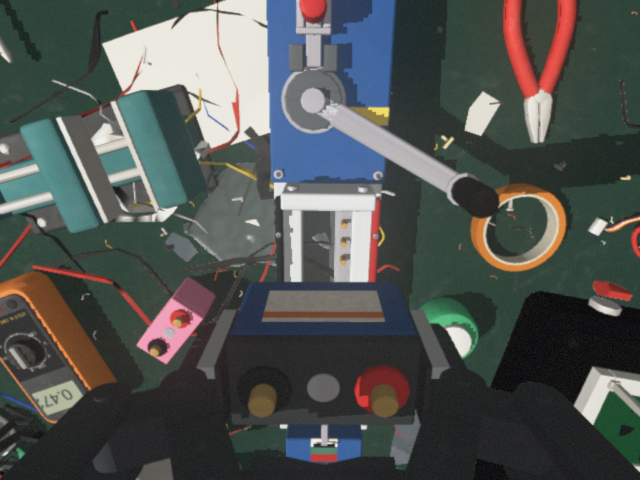

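Red terminal (382,388) is on the red-rail side. The stop plate's top edge is around rows 183–208 and the pivot is at (316,101). I'll take an enlarged crop for the press origin.

```bash
python3 - <<'E'
from h import *
im,d,T,k=load("w2")
a=cv2.resize(im[0:290,250:420],None,fx=2,fy=2,interpolation=cv2.INTER_CUBIC)
b=cv2.resize(im[165:285,265:395],None,fx=3.4,fy=3.4,interpolation=cv2.INTER_CUBIC)
c=np.zeros((590,800,3),np.uint8); c[:580,:340]=a; c[:b.shape[0],350:350+b.shape[1]]=b
cv2.imwrite("pics/crop2.png",c[:,:,::-1])
P=cloud(d,T,k)
for u in(310,330,350): print([tuple((P[v,u]*1000).astype(int)[[0,2]]) for v in range(170,230,3)])
for v in(225,255): print([tuple((P[v,u]*1000).astype(int)[[1,2]]) for u in range(272,392,4)])
E
```

```text
[(np.int64(506), np.int64(51)), (np.int64(508), np.int64(51)), (np.int64(510), np.int64(51)), (np.int64(512), np.int64(50)), (np.int64(514), np.int64(52)), (np.int64(516), np.int64(56)), (np.int64(516), np.int64(67)), (np.int64(516), np.int64(76)), (np.int64(516), np.int64(83)), (np.int64(518), np.int64(85)), (np.int64(520), np.int64(83)), (np.int64(522), np.int64(84)), (np.int64(524), np.int64(83)), (np.int64(526), np.int64(82)), (np.int64(549), np.int64(9)), (np.int64(551), np.int64(10)), (np.int64(554), np.int64(10)), (np.int64(557), np.int64(9)), (np.int64(559), np.int64(9)), (np.int64(562), np.int64(10))]
[(np.int64(506), np.int64(53)), (np.int64(509), np.int64(51)), (np.int64(511), np.int64(52)), (np.int64(513), np.int64(51)), (np.int64(515), np.int64(52)), (np.int64(517), np.int64(55)), (np.int64(516), np.int64(67)), (np.int64(516), np.int64(75)), (np.int64(517), np.int64(81)), (np.int64(518), np.int64(84)), (np.int64(520), np.int64(85)), (np.int64(523), np.int64(84)), (np.int64(525), np.int64(83)), (np.int64(527), np.int64(84)), (np.int64(549), np.int64(10)), (np.int64(552), 
[... 1906 characters left out ...]
int64(298), np.int64(35)), (np.int64(299), np.int64(10)), (np.int64(303), np.int64(9)), (np.int64(306), np.int64(9)), (np.int64(310), np.int64(9)), (np.int64(313), np.int64(10)), (np.int64(317), np.int64(9)), (np.int64(320), np.int64(10)), (np.int64(324), np.int64(9)), (np.int64(327), np.int64(20)), (np.int64(331), np.int64(20)), (np.int64(334), np.int64(20)), (np.int64(338), np.int64(19)), (np.int64(340), np.int64(37)), (np.int64(343), np.int64(34)), (np.int64(347), np.int64(34)), (np.int64(350), np.int64(35)), (np.int64(353), np.int64(36)), (np.int64(356), np.int64(43)), (np.int64(359), np.int64(44)), (np.int64(368), np.int64(0)), (np.int64(371), np.int64(0)), (np.int64(375), np.int64(0))]
```

View pics/crop2.png

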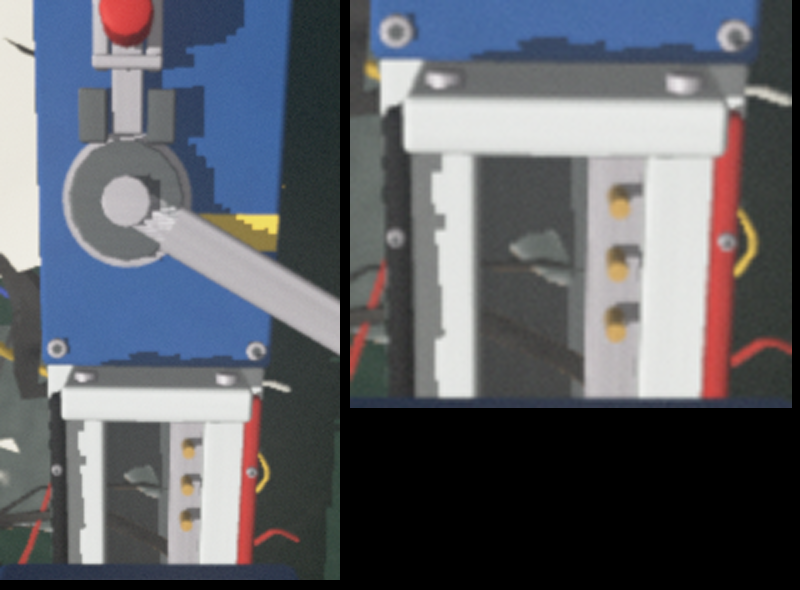

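```bash
python3 - <<'E'
from h import *
im,d,T,k=load("w2")
a=atz(281.5,209.7,T,k,.084);b=atz(375.9,210.3,T,k,.084);print(a,b,(a+b)/2,np.linalg.norm(a-b))
n=(b-a)[:2];print("yaw",np.degrees(np.arctan2(n[1],n[0]))-90)
# rails: inner black edge/outer red edge at z .044
for u,v in((367,190),(359.5,280)): pass
for v,ul,ur in((200,404,735),(380,404,713)):
    V=165+v/3.4; print([atz(265+(x-350)/3.4,V,T,k,.044).round(4) for x in(ul,ur)])
print("piv",atz(312.5,100,T,k,.076),cloud(d,T,k)[100,312])
P=cloud(d,T,k)
for v in(230,275):
    r=[(P[v,u,0],P[v,u,1]) for u in range(270,390) if abs(P[v,u,2]-.0435)<.003]; r=np.array(r);print(v,r.min(0),r.max(0))
E
```

```text
[0.52612826 0.29181339 0.084     ] [0.5297424  0.35478522 0.084     ] [0.52793533 0.3232993  0.084     ] 0.0630754557896334
yaw -3.284769902746916
[array([0.548 , 0.2857, 0.044 ]), array([0.5519, 0.3612, 0.044 ])]
[array([0.5929, 0.2819, 0.044 ]), array([0.5966, 0.3556, 0.044 ])]
piv [0.45786124 0.31640245 0.076     ] [0.45790652 0.31593978 0.07031838]
230 [0.55274623 0.28067872] [0.5573268 0.3610674]
275 [0.59086818 0.27785432] [0.59569516 0.35835663]
```

```bash
python3 - <<'E'
from h import *
go([.548,.322,.0645],177.1)
E
```

```text
inc [ -7.9   4.2 164.2] [-0.  0. -0.]
```

play_rows([
  [[-8,4,40],[0,0,0],0.6],
  [[-8,4,80],[0,0,0],0.6],
  [[-8,4,110],[0,0,0],0.6],
  [[-8,4,125],[0,0,0],0.6],
  [[-8,4,140],[0,0,0],0.6],
  [[-8,4,150],[0,0,0],0.6],
  [[-8,4,158],[0,0,0],0.6],
  [[-8,4,164],[0,0,0],0.6],
  [[-8,4,164],[0,0,0],0.6],
  [[-8,4,164],[0,0,0],0.6],
  [[-8,4,164],[0,0,0],0.6],
])

```text
time: 6.0
ee_pos: [0.5483, 0.3229, 0.0649]
tcp_rot: [180.0, 0.0, 177.2]
wrist_force: [0.9, 0.1, -1.8]
opening: 0.0596
grasp_force: 44.5
```

play_rows([
  [[0,0,1.5],[0,0,0],0.6],
  [[0,0,1.5],[0,0,0],0.6],
  [[0,0,1.5],[0,0,0],0.15],
  [[0,0,1.5],[0,0,0],0.15],
  [[0,0,1.5],[0,0,0],0.0],
  [[0,0,1.5],[0,0,0],0.0],
  [[0,0,-10],[0,0,0],0.0],
  [[0,0,-40],[0,0,0],0.0],
  [[0,0,-85],[0,0,0],0.0],
  [[0,0,-130],[0,0,0],0.0],
  [[0,0,-160],[0,0,0],0.0],
  [[0,0,-160],[0,0,0],0.0],
])

```text
time: 7.2
ee_pos: [0.5492, 0.3234, 0.2308]
tcp_rot: [179.7, 0.4, 177.2]
wrist_force: [0.4, 0.8, -0.0]
opening: 0.0855
grasp_force: 0.0
```

```bash
cat >> h.py <<'E'
O=np.array([.528,.323]); PY=-2.9
def press(xy): return R.from_euler('z',-PY,degrees=True).apply([*(np.array(xy)[:2]-O),0])[:2]
def world(x,y): return O+R.from_euler('z',PY,degrees=True).apply([x,y,0])[:2]
E
python3 - <<'E'
from h import *
o=telemetry.get_obs();print(o["time"],o["ee_pos"])
im,d,T,k=shot("wrist","w3"); cells("w3",(230,150,420,400),.081,.006); reds("w3",(230,150,450,400))
shot("top","t2"); cells("t2",(390,255,440,300),.049,.012)
go([.420,-.1559,.22],68.5)
E
```

```text
7.2 [0.54921194 0.32336936 0.23075122]
[271 171  96  25] 1956 rect [521.3 322.9] [63.5 15.3] 86.6 z 0.0836
[278 199  87  45] 3545 rect [548.6 323. ] [59.1 31.3] 87.0 z 0.0811
[280 392  73   8] 496 rect [696.7 311.6] [59.   4.5] 87.0 z 0.079
[335 212  23  23 241] [344.9 222.5] [0.5566 0.3406 0.058 ]
[358 226  12 115 610] [363.1 281.5] [0.6059 0.3534 0.058 ]
[230 252  31  48 129] [245.7 279.9] [0.5998 0.2615 0.058 ]
[369 253  15   7  29] [375.5 255.5] [0.5844 0.3633 0.058 ]
[357 344   6  20  95] [359.3 354.1] [0.673  0.3491 0.058 ]
inc [ 104.6 -484.5    4.8] [1.000e-01 0.000e+00 1.087e+02]
```

View pics/w3.png

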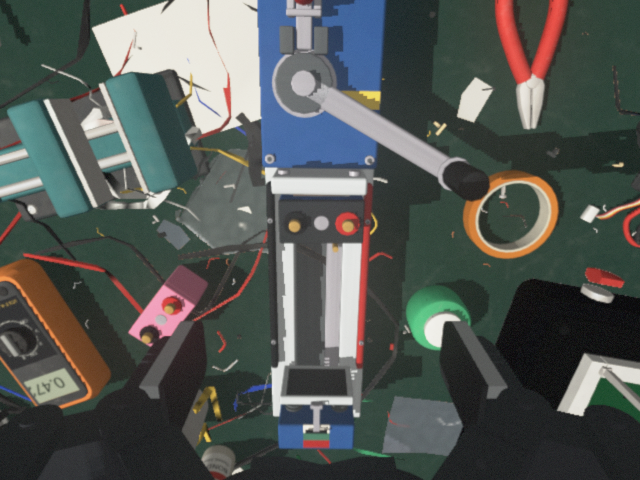

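Cell A stands at about (320,222), upright, square and against the correct side. The pointer and plate are at the far end near (316,435). Next is cell B.

play_rows([
  [[8,-37,0],[0,0,8],0],
  [[16,-74,0],[0,0,16],0],
  [[24,-111,0],[0,0,24],0],
  [[32,-148,0],[0,0,32],0],
  [[40,-185,0],[0,0,41],0],
  [[48,-222,0],[0,0,49],0],
  [[56,-259,0],[0,0,57],0],
  [[64,-296,0],[0,0,65],0],
  [[72,-333,0],[0,0,73],0],
  [[80,-370,0],[0,0,81],0],
  [[88,-407,0],[0,0,89],0],
  [[96,-444,0],[0,0,98],0],
  [[104,-484,0],[0,0,108],0],
  [[104,-484,0],[0,0,108],0],
  [[104,-484,0],[0,0,108],0],
  [[104,-484,0],[0,0,108],0],
])

```text
time: 8.9
ee_pos: [0.42, -0.1552, 0.2235]
tcp_rot: [-179.9, -0.0, 69.3]
wrist_force: [0.9, -0.2, 0.0]
opening: 0.0857
grasp_force: 0.0
```

```bash
python3 - <<'E'
from h import *
o=telemetry.get_obs();print(o["time"],o["ee_pos"],o["tcp_rot"])
im,d,T,k=shot("wrist","w4"); cells("w4",(150,60,450,400)); reds("w4",(250,100,380,300))
go([.410,-.1559,.030],68.5)
E
```

```text
8.9 [ 0.42004268 -0.15524318  0.22347194] [-1.79916219e+02 -6.66498846e-03  6.92554222e+01]
[273 197  79  43] 3075 rect [ 410.4 -156. ] [31.8 59.5] 68.1 z 0.0492
[354 135  26  33 228] [368.2 151.8] [ 0.4654 -0.1217  0.058 ]
[326 211  22  21 227] [335.9 219.4] [ 0.4279 -0.1593  0.058 ]
inc [ -4.5  -9.  193.7] [-0.1 -0.   0.8]
```

play_rows([
  [[-4.5,-9,50],[0,0,1],0],
  [[-4.5,-9,95],[0,0,1],0],
  [[-4.5,-9,130],[0,0,1],0],
  [[-4.5,-9,155],[0,0,1],0],
  [[-4.5,-9,175],[0,0,1],0],
  [[-4.5,-9,192],[0,0,1],0],
  [[-4.5,-9,192],[0,0,1],0],
  [[-4.5,-9,192],[0,0,1],0.6],
  [[-4.5,-9,192],[0,0,1],0.6],
  [[-4.5,-9,192],[0,0,1],0.6],
  [[-4.5,-9,192],[0,0,1],0.6],
  [[-4.5,-9,192],[0,0,1],0.6],
  [[-4.5,-9,192],[0,0,1],0.6],
])

```text
time: 10.25
ee_pos: [0.4111, -0.1566, 0.0335]
tcp_rot: [179.9, -0.0, 68.2]
wrist_force: [-0.9, 2.0, 6.9]
opening: 0.0595
grasp_force: 44.9
```

```bash
python3 - <<'E'
from h import *
o=telemetry.get_obs();print(o["ee_pos"],o["opening"])
p=world(.060,0);print(p)
go([*p,.23],177.0)
E
```

```text
[ 0.41108385 -0.1566255   0.03353708] 0.05951523169370028
[0.58792316 0.31996442]
inc [ 508.3  -12.5 -196.2] [ 1.000e-01  1.000e-01 -1.088e+02]
```

play_rows([
  [[0,0,-20],[0,0,0],0.6],
  [[0,0,-60],[0,0,0],0.6],
  [[0,0,-110],[0,0,0],0.6],
  [[0,0,-160],[0,0,0],0.6],
  [[0,0,-196],[0,0,0],0.6],
  [[36,-1,-196],[0,0,-8],0.6],
  [[73,-2,-196],[0,0,-16],0.6],
  [[109,-3,-196],[0,0,-24],0.6],
  [[145,-4,-196],[0,0,-32],0.6],
  [[182,-5,-196],[0,0,-40],0.6],
  [[218,-6,-196],[0,0,-48],0.6],
  [[254,-7,-196],[0,0,-56],0.6],
  [[290,-8,-196],[0,0,-64],0.6],
  [[327,-9,-196],[0,0,-72],0.6],
  [[363,-10,-196],[0,0,-80],0.6],
  [[400,-11,-196],[0,0,-88],0.6],
  [[436,-12,-196],[0,0,-96],0.6],
  [[472,-12,-196],[0,0,-104],0.6],
  [[508,-12.5,-196],[0,0,-109],0.6],
  [[508,-12.5,-196],[0,0,-109],0.6],
])

```text
time: 12.25
ee_pos: [0.5881, 0.3232, 0.2257]
tcp_rot: [-180.0, -0.1, 177.5]
wrist_force: [-0.3, -1.0, -3.0]
opening: 0.0596
grasp_force: 44.5
```

play_rows([
  [[0,0,0],[0,0,0],0.6],
  [[0,0,0],[0,0,0],0.6],
  [[0,0,0],[0,0,0],0.6],
])

```text
time: 12.55
ee_pos: [0.5875, 0.3187, 0.229]
tcp_rot: [180.0, 0.0, 177.1]
wrist_force: [0.5, -0.2, -2.2]
opening: 0.0593
grasp_force: 44.5
```

```bash
python3 - <<'E'
from h import *
o=telemetry.get_obs();print(o["ee_pos"],o["tcp_rot"],o["opening"])
shot("wrist","w5"); cells("w5",(230,150,420,300),.081,.006)
go([.588,.320,.067],177.0)
E
```

```text
[0.58751825 0.31868878 0.22895481] [1.79987112e+02 3.13203699e-02 1.77092677e+02] 0.05927104248899097
[281 150  91  42] 3492 rect [550.3 322.9] [59.  27.6] 87.0 z 0.0812
inc [ -0.3   1.2 162.1] [0.  0.  0.1]
```

play_rows([
  [[0,1.2,40],[0,0,0],0.6],
  [[0,1.2,80],[0,0,0],0.6],
  [[0,1.2,110],[0,0,0],0.6],
  [[0,1.2,125],[0,0,0],0.6],
  [[0,1.2,140],[0,0,0],0.6],
  [[0,1.2,150],[0,0,0],0.6],
  [[0,1.2,157],[0,0,0],0.6],
  [[0,1.2,162],[0,0,0],0.6],
  [[0,1.2,163],[0,0,0],0.6],
  [[0,1.2,163],[0,0,0],0.6],
  [[0,1.2,163],[0,0,0],0.6],
])

```text
time: 13.7
ee_pos: [0.5879, 0.321, 0.0659]
tcp_rot: [180.0, 0.0, 177.2]
wrist_force: [0.0, 0.1, -2.5]
opening: 0.0595
grasp_force: 44.5
```

play_rows([
  [[0,0,1],[0,0,0],0.6],
  [[0,0,1],[0,0,0],0.6],
  [[0,0,1],[0,0,0],0.15],
  [[0,0,1],[0,0,0],0.15],
  [[0,0,1],[0,0,0],0.0],
  [[0,0,1],[0,0,0],0.0],
  [[0,0,-10],[0,0,0],0.0],
  [[0,0,-40],[0,0,0],0.0],
  [[0,0,-85],[0,0,0],0.0],
  [[0,0,-130],[0,0,0],0.0],
  [[0,0,-160],[0,0,0],0.0],
  [[0,0,-160],[0,0,0],0.0],
])

```text
time: 14.9
ee_pos: [0.5888, 0.3215, 0.2319]
tcp_rot: [179.7, 0.4, 177.2]
wrist_force: [0.2, -0.6, 0.1]
opening: 0.0855
grasp_force: 0.0
```

```bash
python3 - <<'E'
from h import *
shot("wrist","w6"); cells("w6",(230,100,420,420),.081,.006); reds("w6",(230,130,355,300))
p=world(-.122,-.011);print(p); go([*p,.15],177.0)
E
```

```text
[269 109 100  26] 2114 rect [521.6 323.1] [63.3 15.4] 86.4 z 0.0837
[276 140  90  48] 3929 rect [548.7 323. ] [59.1 30.8] 87.1 z 0.0811
[278 197  86  45] 3491 rect [587.3 321.1] [59.  30.9] 87.4 z 0.0811
[278 350  76  21] 985 rect [700.7 311.1] [59.2 11.5] 86.2 z 0.0805
[276 373  80  38] 2363 rect [729.3 309.5] [64.2 41.8] 87.8 z 0.0819
[336 153  19  25 259] [344.5 164.7] [0.5534 0.3398 0.058 ]
[230 207  29  52 147] [245.2 235.7] [0.6033 0.263  0.058 ]
[335 210  20  24 247] [344.4 220.6] [0.5951 0.3384 0.058 ]
[0.40559972 0.31818643]
inc [182.8 -12.3  78. ] [0.2 0.3 0.2]
```

Both cells stand squarely in the row. Now to the lock knob.

play_rows([
  [[45,-3,10],[0,0,0],0],
  [[90,-6,20],[0,0,0],0],
  [[135,-9,30],[0,0,0],0],
  [[183,-12.3,30],[0,0,0],0],
  [[183,-12.3,30],[0,0,0],0],
  [[183,-12.3,30],[0,0,0],0],
  [[183,-12.3,30],[0,0,0],0],
])

```text
time: 15.65
ee_pos: [0.4048, 0.3176, 0.195]
tcp_rot: [-180.0, 0.0, 177.2]
wrist_force: [0.4, -0.3, -0.1]
opening: 0.0854
grasp_force: 0.0
```

```bash
python3 - <<'E'
from h import *
o=telemetry.get_obs();print(o["time"],o["ee_pos"],o["tcp_rot"])
im,d,T,k=shot("wrist","w7"); h=cv2.cvtColor(im,cv2.COLOR_RGB2HSV)
P=cloud(d,T,k); m=((h[...,0]<8)|(h[...,0]>172))&(h[...,1]>150)&(abs(P[...,0]-.4056)<.05)&(abs(P[...,1]-.318)<.03)
v,u=np.nonzero(m); print(len(u),u.min(),u.max(),v.min(),v.max()); q=P[m]; t=q[q[:,2]>.083]; print(q[:,2].max(),t.mean(0),t.min(0),t.max(0))
print(proj([.4056,.318,.086],T,k))
E
```

```text
15.65 [0.40479871 0.31764339 0.19502892] [-1.79996610e+02  7.53889427e-03  1.77164111e+02]
401 314 337 234 255
0.08741352906551367 [0.40469553 0.31961568 0.08566368] [0.39831523 0.31271655 0.08306761] [0.41181934 0.32652775 0.08741353]
(np.float64(322.95010276633536), np.float64(246.3338725730964))
```

View pics/w7.png

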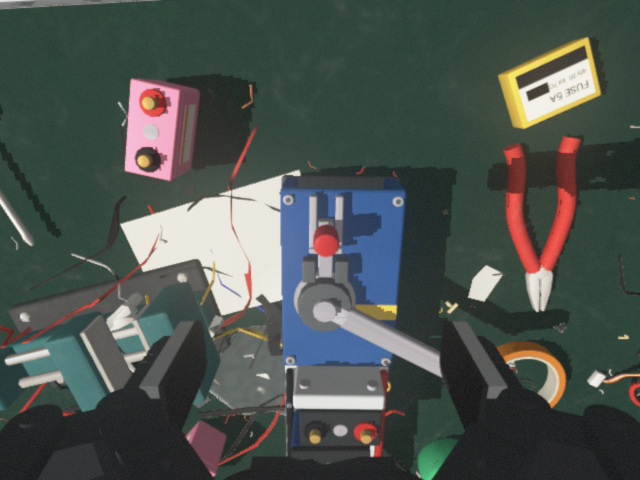

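The red knob is at (326,240), about (0.405, 0.3195). The finger paths are clear.

play_rows([
  [[0,2,40],[0,0,0],0.4],
  [[0,2,75],[0,0,0],0.5],
  [[0,2,95],[0,0,0],0.5],
  [[0,2,108],[0,0,0],0.5],
  [[0,2,108],[0,0,0],0.5],
  [[0,2,108],[0,0,0],1],
  [[0,2,108],[0,0,0],1],
  [[0,2,108],[0,0,0],1],
  [[0,2,108],[0,0,0],1],
  [[0,2,108],[0,0,0],1],
], grip_force=30)

```text
time: 16.7
ee_pos: [0.4051, 0.3196, 0.0887]
tcp_rot: [180.0, 0.1, 177.2]
wrist_force: [0.7, -3.9, 5.9]
opening: 0.0146
grasp_force: 29.5
```

play_rows([
  [[4,0,0],[0,0,0],1],
  [[8,0,0],[0,0,0],1],
  [[12,0,0],[0,0,0],1],
  [[15,0,0],[0,0,0],1],
  [[18,0,0],[0,0,0],1],
  [[18.5,0,0],[0,0,0],1],
  [[18.5,0,0],[0,0,0],1],
  [[18.5,0,0],[0,0,0],1],
  [[18.5,0,0],[0,0,0],1],
])

```text
time: 17.6
ee_pos: [0.3876, 0.3207, 0.0888]
tcp_rot: [179.9, 0.2, 177.1]
wrist_force: [6.4, -3.5, 3.8]
opening: 0.0142
grasp_force: 29.4
```

play_rows([
  [[18,0,0],[0,0,0],0.5],
  [[18,0,0],[0,0,0],0.5],
  [[18,0,-10],[0,0,0],0.5],
  [[18,0,-50],[0,0,0],0.5],
  [[18,0,-95],[0,0,0],0.5],
  [[18,0,-110],[0,0,0],0.5],
  [[18,0,-110],[0,0,0],0.5],
])

```text
time: 18.3
ee_pos: [0.3693, 0.3223, 0.201]
tcp_rot: [179.8, 0.2, 177.2]
wrist_force: [0.2, -0.7, 0.3]
opening: 0.0427
grasp_force: 0.0
```

```bash
sed -i 's/^O=.*/O=np.array([.5275,.3235]); PY=-3.1/' h.py; python3 - <<'E'
from h import *
o=telemetry.get_obs();print(o["time"],o["ee_pos"],o["tcp_rot"])
im,d,T,k=shot("wrist","w8"); h=cv2.cvtColor(im,cv2.COLOR_RGB2HSV)
P=cloud(d,T,k); m=((h[...,0]<8)|(h[...,0]>172))&(h[...,1]>150)&(abs(P[...,0]-.39)<.05)&(abs(P[...,1]-.318)<.03)
q=P[m]; t=q[q[:,2]>.083]; print("knob",t.mean(0))
g=P[(abs(P[...,2]-.109)<.004)&(abs(P[...,0]-.52)<.04)&(abs(P[...,1]-.415)<.04)]; print(len(g),g.mean(0) if len(g) else 0)
p=world(-.0125,.0943);print(p); go([*p,.20],-93.1)
E
```

```text
18.3 [0.36930612 0.32230987 0.20097132] [179.77232473   0.23279074 177.1719352 ]
knob [0.38675571 0.32065599 0.08645956]
127 [0.52457328 0.41202454 0.10810157]
[0.52011792 0.41833799]
inc [-146.4  103.8   -0.7] [  0.    0.2 -89.7]
```

Bolt drawn 18 mm, which is fully drawn. Next I go above the lever grip.

play_rows([
  [[-13,9,0],[0,0,-8],0.5],
  [[-26,19,0],[0,0,-16],0.5],
  [[-40,28,0],[0,0,-24],0.5],
  [[-53,38,0],[0,0,-32],0.5],
  [[-66,47,0],[0,0,-40],0.5],
  [[-80,57,0],[0,0,-48],0.5],
  [[-93,66,0],[0,0,-56],0.5],
  [[-106,76,0],[0,0,-64],0.5],
  [[-120,85,0],[0,0,-72],0.5],
  [[-133,94,0],[0,0,-80],0.5],
  [[-146,104,0],[0,0,-90],0.5],
  [[-146,104,0],[0,0,-90],0.5],
  [[-146,104,0],[0,0,-90],0.5],
])

```text
time: 19.65
ee_pos: [0.5185, 0.4177, 0.1957]
tcp_rot: [179.9, -0.1, -93.0]
wrist_force: [-0.8, 0.1, 0.3]
opening: 0.0429
grasp_force: 0.0
```

```bash
python3 - <<'E'
from h import *
o=telemetry.get_obs();print(o["time"],o["q"].round(1),o["ee_pos"],o["tcp_rot"],o["opening"])
im,d,T,k=shot("wrist","w9"); P=cloud(d,T,k)
g=P[(abs(P[...,2]-.109)<.003)&(abs(P[...,0]-.52)<.04)&(abs(P[...,1]-.415)<.04)]; print(len(g),g.mean(0),g.min(0),g.max(0))
E
```

```text
19.65 [ 38.8  20.9  22.8  92.1   0.  -48.2] [0.51854463 0.41765687 0.19571399] [ 1.79888899e+02 -9.52517880e-02 -9.29793132e+01] 0.04286327614986935
853 [0.52230477 0.41682508 0.10839922] [0.5128949  0.40798861 0.10600418] [0.5316677  0.42679871 0.11069262]
```

View pics/w9.png

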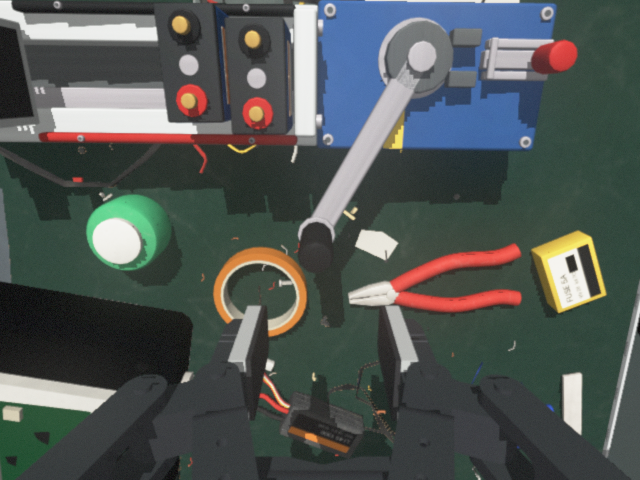

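Grip top is at (316,240), about (0.5222, 0.4173). The lever is at rest and both cells stand in the row. I'll cage the grip loosely.

play_rows([
  [[0,-3.7,30],[0,0,0],0.5],
  [[0,-3.7,60],[0,0,0],0.5],
  [[0,-3.7,85],[0,0,0],0.5],
  [[0,-3.7,102],[0,0,0],0.5],
  [[0,-3.7,102],[0,0,0],0.5],
  [[0,-3.7,102],[0,0,0],0.7],
  [[0,-3.7,102],[0,0,0],0.7],
  [[0,-3.7,102],[0,0,0],0.7],
])

```text
time: 20.5
ee_pos: [0.523, 0.4182, 0.0969]
tcp_rot: [-179.9, 0.1, -92.9]
wrist_force: [0.0, -0.1, 0.2]
opening: 0.0256
grasp_force: 0.0
```

play_rows([
  [[-3,6,0],[0,0,0],0.7],
  [[-5,12,0],[0,0,0],0.7],
  [[-9,23,0],[0,0,0],0.7],
  [[-12,35,0],[0,0,0],0.7],
  [[-14,47,0],[0,0,0],0.7],
  [[-14.5,59,0],[0,0,0],0.7],
  [[-14,71,0],[0,0,0],0.7],
  [[-13,80,0],[0,0,0],0.7],
  [[-12,84,0],[0,0,0],0.7],
  [[-12,84,0],[0,0,0],0.7],
])

```text
time: 21.5
ee_pos: [0.4394, 0.4351, 0.0965]
tcp_rot: [-179.8, 0.1, -92.8]
wrist_force: [4.7, 2.9, 0.5]
opening: 0.0256
grasp_force: 2.7
```

play_rows([
  [[1,3,0],[0,0,0],0.7],
  [[1.5,5,0],[0,0,0],0.7],
  [[2,7,0],[0,0,0],0.7],
  [[2,7,0],[0,0,0],0.7],
  [[2,7,0],[0,0,0],0.7],
])

```text
time: 22.0
ee_pos: [0.4329, 0.4335, 0.0964]
tcp_rot: [-179.8, 0.2, -92.8]
wrist_force: [5.9, 3.5, 1.8]
opening: 0.0255
grasp_force: 2.8
```

```bash
python3 - <<'E'
from h import *
im,d,T,k=shot("wrist","w10"); P=cloud(d,T,k); o=telemetry.get_obs()["ee_pos"]
m=(abs(P[...,2]-.109)<.003)&(np.hypot(P[...,0]-o[0],P[...,1]-o[1])<.022)&(im.max(-1)<70)
g=P[m]; c=(g.min(0)+g.max(0))/2; print(m.sum(),g.mean(0),c,g.min(0),g.max(0))
pv=np.array([-.070,-.011]); q=press(g.mean(0))-pv; print(np.hypot(*q), "theta",.5-np.arctan2(q[0],q[1]))
q=press([.5222,.4173])-pv; print(np.hypot(*q), "theta0",.5-np.arctan2(q[0],q[1]))
E
```

```text
2546 [0.435191   0.43278956 0.10846316] [0.43246876 0.4337158  0.10897523] [0.41896635 0.42199056 0.10600157] [0.44597116 0.44544104 0.11194889]
0.11851330577005324 theta 0.7392464254338331
0.1202111787721634 theta0 -0.019085911459707727
```

play_rows([
  [[0,1.5,0],[0,0,0],0.7],
  [[-3.5,-12,0],[0,0,0],0.7],
  [[-4.5,-28,0],[0,0,0],0.7],
  [[-4,-44,0],[0,0,0],0.7],
  [[-2,-56,0],[0,0,0],0.7],
  [[1,-68,0],[0,0,0],0.7],
  [[5,-80,0],[0,0,0],0.7],
  [[10,-92,0],[0,0,0],0.7],
  [[10,-92,0],[0,0,0],0.7],
  [[10,-92,0],[0,0,0],0.7],
  [[10,-92,0],[0,0,0],0.7],
  [[10,-92,0],[0,0,0],0.7],
])

```text
time: 23.25
ee_pos: [0.5231, 0.4181, 0.0954]
tcp_rot: [180.0, 0.0, -92.8]
wrist_force: [1.0, 0.8, -0.2]
opening: 0.0254
grasp_force: 0.0
```

```bash
cat >> h.py <<'E'
def lev(fn):
    im,d,T,k=shot("wrist",fn); P=cloud(d,T,k); o=telemetry.get_obs()["ee_pos"]
    m=(abs(P[...,2]-.109)<.003)&(np.hypot(P[...,0]-o[0],P[...,1]-o[1])<.02)&(im.max(-1)<70)
    q=press(P[m].mean(0))-np.array([-.070,-.011]); print("theta",.5-np.arctan2(q[0],q[1]))
E
python3 - <<'E'
from h import *
lev("w11"); shot("top","t3"); im,d,T,k=load("t3"); P=cloud(d,T,k); h=cv2.cvtColor(im,cv2.COLOR_RGB2HSV)
# plate/carriage: high points along centre line
L=[]
for x in np.arange(0,.24,.004):
    u,v=proj([*world(x,0),.081],T,k); L.append((int(x*1000),int(P[int(round(v)),int(round(u)),2]*1000)))
print(L)
print(telemetry.get_obs()["ee_pos"],telemetry.get_obs()["wrist_force"])
E
```

```text
theta -0.024943993555322508
[(0, 83), (4, 85), (8, 83), (12, 79), (16, 81), (20, 87), (24, 81), (28, 82), (32, 77), (36, 81), (40, 64), (44, 81), (48, 87), (52, 79), (56, 79), (60, 84), (64, 84), (68, 79), (72, 81), (76, 15), (80, 21), (84, 16), (88, 19), (92, 19), (96, 23), (100, 20), (104, 20), (108, 22), (112, 21), (116, 23), (120, 16), (124, 16), (128, 16), (132, 20), (136, 20), (140, 20), (144, 15), (148, 53), (152, 69), (156, 80), (160, 85), (164, 87), (168, 85), (172, 85), (176, 91), (180, 89), (184, 82), (188, 87), (192, 86), (196, 84), (200, 82), (204, 77), (208, 81), (212, 7), (216, 2), (220, 0), (224, 3), (228, 5), (232, 3), (236, 4)]
[0.52319587 0.41804624 0.09539623] [-0.17100223  0.28973758  0.13772642]
```

One stroke drew the plate 16 mm, now at about 152. Next full strokes.

play_rows([
  [[-5,12,0],[0,0,0],0.7],
  [[-9,24,0],[0,0,0],0.7],
  [[-12,36,0],[0,0,0],0.7],
  [[-14,48,0],[0,0,0],0.7],
  [[-14.5,60,0],[0,0,0],0.7],
  [[-14,72,0],[0,0,0],0.7],
  [[-12.5,84,0],[0,0,0],0.7],
  [[-10,93,0],[0,0,0],0.7],
  [[-10,93.5,0],[0,0,0],0.7],
  [[-10,93.5,0],[0,0,0],0.7],
  [[-13.5,79,0],[0,0,0],0.7],
  [[-14.5,63,0],[0,0,0],0.7],
  [[-14,47,0],[0,0,0],0.7],
  [[-12,35,0],[0,0,0],0.7],
  [[-9,23,0],[0,0,0],0.7],
  [[-5,11,0],[0,0,0],0.7],
  [[0,0,0],[0,0,0],0.7],
  [[0,0,0],[0,0,0],0.7],
  [[0,0,0],[0,0,0],0.7],
  [[0,0,0],[0,0,0],0.7],
])

```text
time: 25.35
ee_pos: [0.5232, 0.418, 0.0953]
tcp_rot: [180.0, 0.0, -92.8]
wrist_force: [-0.2, -0.0, -0.0]
opening: 0.0255
grasp_force: 0.0
```

```bash
cat >> h.py <<'E'
def plate(fn):
    shot("top",fn); im,d,T,k=load(fn); P=cloud(d,T,k); L=[]
    for x in np.arange(0,.24,.004):
        u,v=proj([*world(x,0),.081],T,k); L.append((int(x*1000),int(P[int(round(v)),int(round(u)),2]*1000)))
    print([a for a in L if 30<a[0]])
E
python3 - <<'E'
from h import *
lev("w12"); plate("t4")
E
```

```text
theta -0.025680880533847428
[(32, 80), (36, 79), (40, 67), (44, 82), (48, 81), (52, 81), (56, 81), (60, 83), (64, 84), (68, 87), (72, 77), (76, 20), (80, 23), (84, 26), (88, 19), (92, 18), (96, 19), (100, 18), (104, 19), (108, 20), (112, 20), (116, 20), (120, 22), (124, 23), (128, 16), (132, 51), (136, 70), (140, 77), (144, 86), (148, 85), (152, 84), (156, 82), (160, 86), (164, 90), (168, 84), (172, 83), (176, 83), (180, 84), (184, 82), (188, 83), (192, 81), (196, 10), (200, 10), (204, 5), (208, 12), (212, 8), (216, 3), (220, 6), (224, 3), (228, 5), (232, 0), (236, 4)]
```

Another 16 mm. Strokes 3 to 5 follow.

play_rows([
  [[-5,12,0],[0,0,0],0.7],
  [[-9,24,0],[0,0,0],0.7],
  [[-12,36,0],[0,0,0],0.7],
  [[-14,48,0],[0,0,0],0.7],
  [[-14.5,60,0],[0,0,0],0.7],
  [[-14,72,0],[0,0,0],0.7],
  [[-12.5,84,0],[0,0,0],0.7],
  [[-10,93,0],[0,0,0],0.7],
  [[-10,93.5,0],[0,0,0],0.7],
  [[-10,93.5,0],[0,0,0],0.7],
  [[-13.5,79,0],[0,0,0],0.7],
  [[-14.5,63,0],[0,0,0],0.7],
  [[-14,47,0],[0,0,0],0.7],
  [[-12,35,0],[0,0,0],0.7],
  [[-9,23,0],[0,0,0],0.7],
  [[-5,11,0],[0,0,0],0.7],
  [[0,0,0],[0,0,0],0.7],
  [[0,0,0],[0,0,0],0.7],
  [[0,0,0],[0,0,0],0.7],
  [[0,0,0],[0,0,0],0.7],
])

```text
time: 27.45
ee_pos: [0.5232, 0.418, 0.0953]
tcp_rot: [180.0, 0.0, -92.8]
wrist_force: [0.1, 0.9, -0.4]
opening: 0.0256
grasp_force: 0.0
```

play_rows([
  [[-5,12,0],[0,0,0],0.7],
  [[-9,24,0],[0,0,0],0.7],
  [[-12,36,0],[0,0,0],0.7],
  [[-14,48,0],[0,0,0],0.7],
  [[-14.5,60,0],[0,0,0],0.7],
  [[-14,72,0],[0,0,0],0.7],
  [[-12.5,84,0],[0,0,0],0.7],
  [[-10,93,0],[0,0,0],0.7],
  [[-10,93.5,0],[0,0,0],0.7],
  [[-10,93.5,0],[0,0,0],0.7],
  [[-13.5,79,0],[0,0,0],0.7],
  [[-14.5,63,0],[0,0,0],0.7],
  [[-14,47,0],[0,0,0],0.7],
  [[-12,35,0],[0,0,0],0.7],
  [[-9,23,0],[0,0,0],0.7],
  [[-5,11,0],[0,0,0],0.7],
  [[0,0,0],[0,0,0],0.7],
  [[0,0,0],[0,0,0],0.7],
  [[0,0,0],[0,0,0],0.7],
  [[0,0,0],[0,0,0],0.7],
])

```text
time: 29.45
ee_pos: [0.5231, 0.418, 0.0953]
tcp_rot: [180.0, 0.0, -92.8]
wrist_force: [-0.5, -0.7, 0.1]
opening: 0.0257
grasp_force: 0.0
```

play_rows([
  [[-5,12,0],[0,0,0],0.7],
  [[-9,24,0],[0,0,0],0.7],
  [[-12,36,0],[0,0,0],0.7],
  [[-14,48,0],[0,0,0],0.7],
  [[-14.5,60,0],[0,0,0],0.7],
  [[-14,72,0],[0,0,0],0.7],
  [[-12.5,84,0],[0,0,0],0.7],
  [[-10,93,0],[0,0,0],0.7],
  [[-10,93.5,0],[0,0,0],0.7],
  [[-10,93.5,0],[0,0,0],0.7],
  [[-13.5,79,0],[0,0,0],0.7],
  [[-14.5,63,0],[0,0,0],0.7],
  [[-14,47,0],[0,0,0],0.7],
  [[-12,35,0],[0,0,0],0.7],
  [[-9,23,0],[0,0,0],0.7],
  [[-5,11,0],[0,0,0],0.7],
  [[0,0,0],[0,0,0],0.7],
  [[0,0,0],[0,0,0],0.7],
  [[0,0,0],[0,0,0],0.7],
  [[0,0,0],[0,0,0],0.7],
])

```text
time: 31.45
ee_pos: [0.5231, 0.418, 0.0953]
tcp_rot: [180.0, 0.0, -92.8]
wrist_force: [0.1, -0.7, 0.2]
opening: 0.0254
grasp_force: 0.0
```

```bash
python3 - <<'E'
from h import *
lev("w13"); plate("t5")
E
```

```text
theta -0.025162871467974024
[(32, 85), (36, 82), (40, 66), (44, 87), (48, 79), (52, 85), (56, 76), (60, 81), (64, 83), (68, 79), (72, 81), (76, 23), (80, 17), (84, 47), (88, 74), (92, 81), (96, 89), (100, 91), (104, 87), (108, 86), (112, 86), (116, 83), (120, 86), (124, 86), (128, 85), (132, 84), (136, 81), (140, 83), (144, 81), (148, 10), (152, 11), (156, 12), (160, 12), (164, 11), (168, 12), (172, 10), (176, 11), (180, 12), (184, 2), (188, 8), (192, 10), (196, 12), (200, 8), (204, 9), (208, 11), (212, 8), (216, 1), (220, 10), (224, 1), (228, 0), (232, 4), (236, 1)]
```

play_rows([
  [[-5,12,0],[0,0,0],0.7],
  [[-9,24,0],[0,0,0],0.7],
  [[-12,36,0],[0,0,0],0.7],
  [[-14,48,0],[0,0,0],0.7],
  [[-14.5,60,0],[0,0,0],0.7],
  [[-14,72,0],[0,0,0],0.7],
  [[-12.5,84,0],[0,0,0],0.7],
  [[-10,93,0],[0,0,0],0.7],
  [[-10,93.5,0],[0,0,0],0.7],
  [[-10,93.5,0],[0,0,0],0.7],
  [[-13.5,79,0],[0,0,0],0.7],
  [[-14.5,63,0],[0,0,0],0.7],
  [[-14,47,0],[0,0,0],0.7],
  [[-12,35,0],[0,0,0],0.7],
  [[-9,23,0],[0,0,0],0.7],
  [[-5,11,0],[0,0,0],0.7],
  [[0,0,0],[0,0,0],0.7],
  [[0,0,0],[0,0,0],0.7],
  [[0,0,0],[0,0,0],0.7],
  [[0,0,0],[0,0,0],0.7],
])

```text
time: 33.55
ee_pos: [0.5231, 0.418, 0.0953]
tcp_rot: [180.0, 0.0, -92.8]
wrist_force: [-0.4, -0.4, -0.2]
opening: 0.0256
grasp_force: 0.0
```

```bash
python3 - <<'E'
from h import *
lev("w14"); plate("t6")
a=load("w14")[0]; b=load("t6")[0][140:300,190:290]
b=cv2.resize(b,None,fx=3,fy=3); c=np.zeros((480,800,3),np.uint8); c[:,:300]=b; c[:400,300:]=cv2.resize(a[0:320,0:400],(500,400))
cv2.imwrite("pics/c3.png",c[:,:,::-1])
E
```

```text
theta -0.02508543657403428
[(32, 85), (36, 81), (40, 63), (44, 79), (48, 78), (52, 83), (56, 81), (60, 80), (64, 78), (68, 79), (72, 80), (76, 82), (80, 89), (84, 87), (88, 87), (92, 86), (96, 86), (100, 87), (104, 83), (108, 86), (112, 80), (116, 84), (120, 82), (124, 82), (128, 83), (132, 8), (136, 13), (140, 11), (144, 7), (148, 13), (152, 7), (156, 6), (160, 11), (164, 12), (168, 9), (172, 10), (176, 11), (180, 11), (184, 16), (188, 13), (192, 13), (196, 8), (200, 11), (204, 9), (208, 15), (212, 15), (216, 0), (220, 6), (224, 4), (228, 0), (232, 5), (236, 7)]
```

View pics/c3.png

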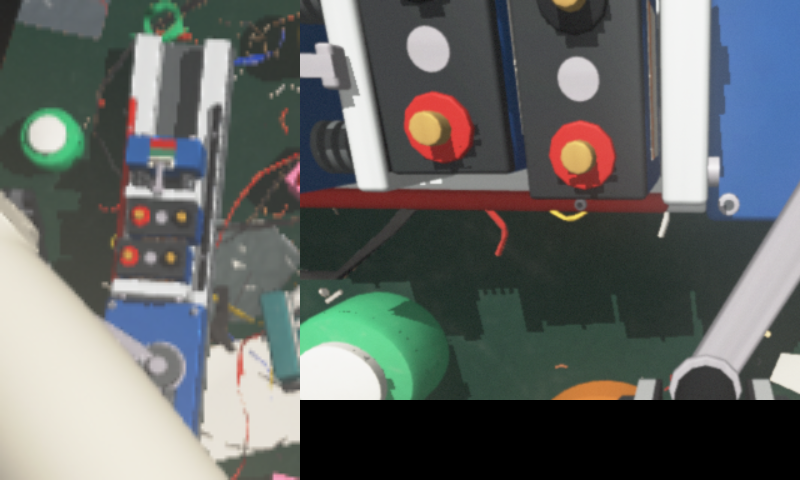

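Cells are upright, the plate touches cell B, and there is a gap left between the cells. B may sit slightly off A's line, so I'll measure both.

```bash
python3 - <<'E'
from h import *
for fn,roi in(("w9",(150,70,300,140)),("w14",(0,0,260,165))):
    im,d,T,k=load(fn); P=cloud(d,T,k); h=cv2.cvtColor(im,cv2.COLOR_RGB2HSV); x0,y0,x1,y1=roi
    m=np.zeros(d.shape,np.uint8); m[y0:y1,x0:x1]=1
    m&=(((h[...,0]<8)|(h[...,0]>172))&(h[...,1]>150)&(h[...,2]>60)&(P[...,2]>.078)).astype(np.uint8)
    n,l,s,c=cv2.connectedComponentsWithStats(m)
    for i in range(1,n):
        if s[i,4]>40: q=P[l==i]; print(fn,s[i,4],(press((q.min(0)+q.max(0))/2)*1000).round(1),q[:,2].mean().round(3))
im,d,T,k=load("w14");P=cloud(d,T,k);Q=(P[...,:2]-O)@R.from_euler('z',PY,degrees=True).as_matrix()[:2,:2]
for lo,hi in((.008,.033),(.042,.065)):
    m=(abs(P[...,2]-.081)<.003)&(Q[...,0]>lo)&(Q[...,0]<hi)&(abs(Q[...,1])<.05); print(m.sum(),(Q[m].min(0)*1000).round(1),(Q[m].max(0)*1000).round(1))
E
```

```text
w9 559 [25.5 10.4] 0.085
w9 523 [ 7.3 18. ] 0.084
w14 1660 [27.9 10.6] 0.084
w14 1605 [ 9.9 18.3] 0.084
10928 [  8.  -16.4] [33.  30.4]
9115 [ 42.  -16.3] [65. 24.]
```

```bash
python3 - <<'E'
from h import *
im,d,T,k=load("w14");P=cloud(d,T,k);Q=(P[...,:2]-O)@R.from_euler('z',PY,degrees=True).as_matrix()[:2,:2]
for lo,hi in((.008,.033),(.044,.066)):
    m=(abs(P[...,2]-.081)<.008)&(Q[...,0]>lo)&(Q[...,0]<hi)&(Q[...,1]>-.016)&(Q[...,1]<.022)
    q=np.c_[Q[m],np.ones(m.sum())]; s=np.median(P[...,2][m]); mm=abs(P[...,2][m]-s)<.003
    print(s,np.linalg.lstsq(q[mm],P[...,2][m][mm],rcond=None)[0])
    e=[]
    for x in np.linspace(lo,hi-.004,5):
        z=(abs(P[...,2]-.081)<.003)&(abs(Q[...,0]-x)<.002); e.append(Q[z][:,1].max().round(4))
    print(e)
E
```

```text
0.08130588865066672 [0.0078124  0.00443988 0.08129348]
[np.float64(0.0847), np.float64(0.0884), np.float64(0.0304), np.float64(0.0304), np.float64(0.0304)]
0.08126649367048376 [0.02525985 0.03310565 0.08002178]
[np.float64(0.0236), np.float64(0.024), np.float64(0.024), np.float64(0.024), np.float64(0.024)]
```

B was nudged against the black rail, about 6 mm off the centre line. It is upright, square and within tolerance. Final stroke.

play_rows([
  [[-5,12,0],[0,0,0],0.7],
  [[-9,24,0],[0,0,0],0.7],
  [[-12,36,0],[0,0,0],0.7],
  [[-14,48,0],[0,0,0],0.7],
  [[-14.5,60,0],[0,0,0],0.7],
  [[-14,72,0],[0,0,0],0.7],
  [[-12.5,84,0],[0,0,0],0.7],
  [[-10,93,0],[0,0,0],0.7],
  [[-10,93.5,0],[0,0,0],0.7],
  [[-10,93.5,0],[0,0,0],0.7],
  [[-13.5,79,0],[0,0,0],0.7],
  [[-14.5,63,0],[0,0,0],0.7],
  [[-14,47,0],[0,0,0],0.7],
  [[-12,35,0],[0,0,0],0.7],
  [[-9,23,0],[0,0,0],0.7],
  [[-5,11,0],[0,0,0],0.7],
  [[0,0,0],[0,0,0],0.7],
  [[0,0,0],[0,0,0],0.7],
  [[0,0,0],[0,0,0],0.7],
  [[0,0,0],[0,0,0],0.7],
])

```text
time: 35.65
ee_pos: [0.5232, 0.418, 0.0953]
tcp_rot: [180.0, 0.0, -92.8]
wrist_force: [-0.5, -0.0, -0.0]
opening: 0.026
grasp_force: 0.0
```

play_rows([
  [[0,0,0],[0,0,0],0.5],
  [[0,0,0],[0,0,0],0.5],
  [[0,0,-25],[0,0,0],0.5],
  [[0,0,-60],[0,0,0],0.5],
  [[0,0,-100],[0,0,0],0.5],
  [[0,0,-105],[0,0,0],0.5],
  [[0,0,-105],[0,0,0],0.5],
])

```text
time: 36.35
ee_pos: [0.5239, 0.4184, 0.202]
tcp_rot: [-179.9, 0.1, -92.8]
wrist_force: [-0.1, -0.0, -0.9]
opening: 0.0429
grasp_force: 0.0
```

```bash
python3 - <<'E'
from h import *
# look over the press: TCP above the lock knob side, yaw 177
p=world(.05,0); go([*p,.24],177)
E
```

```text
inc [ 94.7 -58.3 -38. ] [-0.   0.2 90.2]
```

play_rows([
  [[9,-5,-38],[0,0,8],0.5],
  [[17,-10,-38],[0,0,16],0.5],
  [[26,-16,-38],[0,0,24],0.5],
  [[34,-21,-38],[0,0,32],0.5],
  [[43,-26,-38],[0,0,40],0.5],
  [[52,-32,-38],[0,0,48],0.5],
  [[60,-37,-38],[0,0,56],0.5],
  [[69,-42,-38],[0,0,64],0.5],
  [[77,-48,-38],[0,0,72],0.5],
  [[86,-53,-38],[0,0,80],0.5],
  [[95,-58,-38],[0,0,90],0.5],
  [[95,-58,-38],[0,0,90],0.5],
  [[95,-58,-38],[0,0,90],0.5],
])

```text
time: 37.65
ee_pos: [0.5765, 0.3201, 0.237]
tcp_rot: [-180.0, -0.1, 177.3]
wrist_force: [-0.4, 1.1, 1.8]
opening: 0.0426
grasp_force: 0.0
```

```bash
python3 - <<'E'
from h import *
im,d,T,k=shot("wrist","w15"); cells("w15",(230,100,420,420),.081,.006)
a=im[80:400,240:440]; b=cv2.resize(a,(375,600)); c=np.zeros((600,780,3),np.uint8); c[:,:375]=b
u,v=proj([*world(.09,0),.085],T,k); u,v=int(u),int(v); print(u,v)
z=im[max(v-50,0):v+50,u-50:u+50]; c[:400,380:]=cv2.resize(z,(400,400),interpolation=cv2.INTER_CUBIC)
cv2.imwrite("pics/c4.png",c[:,:,::-1])
p=world(-.140,-.011); go([.3868,.3206,.087],177)
E
```

```text
[274 130  98 131] 9964 rect [558.1 319.6] [64.6 90.2] 85.0 z 0.0813
[278 262  86  42] 2864 rect [622.1 316.6] [63.8 36.1] 86.2 z 0.082
323 278
inc [189.3  -8.3 150.6] [-0.  -0.1  0.4]
```

View pics/c4.png

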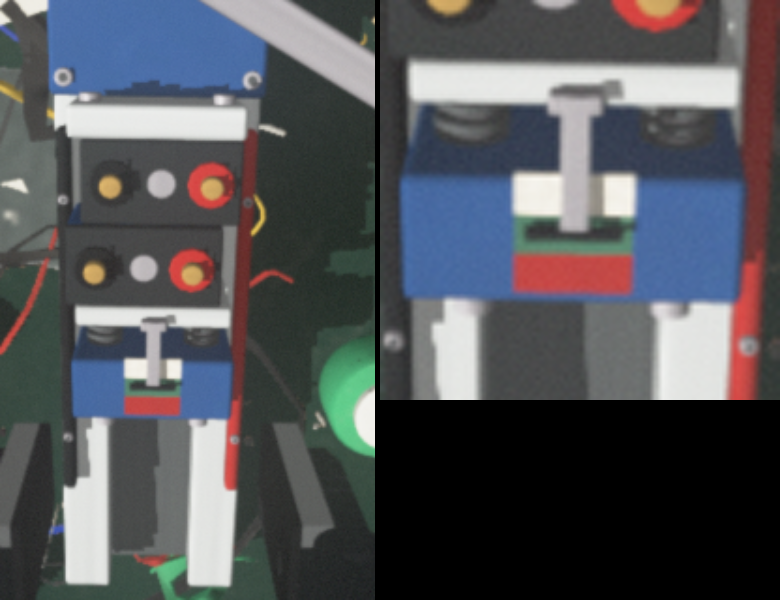

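The row is tight and both cells are upright with red to the red rail. The pointer bar stands in the middle of the green (575,232). Now I push the bolt home.

play_rows([
  [[48,-2,20],[0,0,0],0.5],
  [[96,-4,40],[0,0,0],0.5],
  [[144,-6,40],[0,0,0],0.5],
  [[189,-8,40],[0,0,0],0.5],
  [[189,-8,60],[0,0,0],0.5],
  [[189,-8,90],[0,0,0],0.5],
  [[189,-8,120],[0,0,0],0.5],
  [[189,-8,140],[0,0,0],0.5],
  [[189,-8,151],[0,0,0],0.5],
  [[189,-8,151],[0,0,0],0.5],
  [[189,-8,151],[0,0,0],1],
  [[189,-8,151],[0,0,0],1],
  [[189,-8,151],[0,0,0],1],
  [[189,-8,151],[0,0,0],1],
])

```text
time: 39.1
ee_pos: [0.3881, 0.3209, 0.0887]
tcp_rot: [-180.0, 0.1, 177.2]
wrist_force: [-1.8, -6.9, 4.1]
opening: 0.0146
grasp_force: 29.3
```

play_rows([
  [[-4,0,0],[0,0,0],1],
  [[-8,0,0],[0,0,0],1],
  [[-12,0,0],[0,0,0],1],
  [[-15,0,0],[0,0,0],1],
  [[-18,0,0],[0,0,0],1],
  [[-18.5,0,0],[0,0,0],1],
  [[-18.5,0,0],[0,0,0],1],
  [[-18.5,0,0],[0,0,0],1],
])

```text
time: 39.9
ee_pos: [0.4062, 0.3198, 0.0887]
tcp_rot: [-179.9, 0.0, 177.2]
wrist_force: [-3.0, -6.6, 5.8]
opening: 0.0145
grasp_force: 29.4
```

Release, rise and check the knob.

play_rows([
  [[0,0,0],[0,0,0],0.5],
  [[0,0,0],[0,0,0],0.5],
  [[0,0,0],[0,0,0],0.5],
  [[0,0,-20],[0,0,0],0.5],
  [[0,0,-60],[0,0,0],0.5],
  [[0,0,-105],[0,0,0],0.5],
  [[0,0,-110],[0,0,0],0.5],
  [[0,0,-110],[0,0,0],0.5],
  [[0,0,-110],[0,0,0],0.5],
])

```text
time: 40.8
ee_pos: [0.4059, 0.3204, 0.1962]
tcp_rot: [-180.0, -0.1, 177.2]
wrist_force: [1.1, 0.1, -0.2]
opening: 0.0424
grasp_force: 0.0
```

```bash
python3 - <<'E'
from h import *
im,d,T,k=shot("wrist","w16"); h=cv2.cvtColor(im,cv2.COLOR_RGB2HSV)
P=cloud(d,T,k); m=((h[...,0]<8)|(h[...,0]>172))&(h[...,1]>150)&(abs(P[...,0]-.4)<.05)&(abs(P[...,1]-.318)<.03)
q=P[m]; t=q[q[:,2]>.083]; print("knob",t.mean(0))
g=P[(abs(P[...,2]-.109)<.004)&(abs(P[...,0]-.52)<.04)&(abs(P[...,1]-.415)<.04)]; print(len(g),g.mean(0) if len(g) else 0)
E
```

```text
knob [0.40512619 0.31956693 0.08765638]
0 0
```

View pics/w16.png

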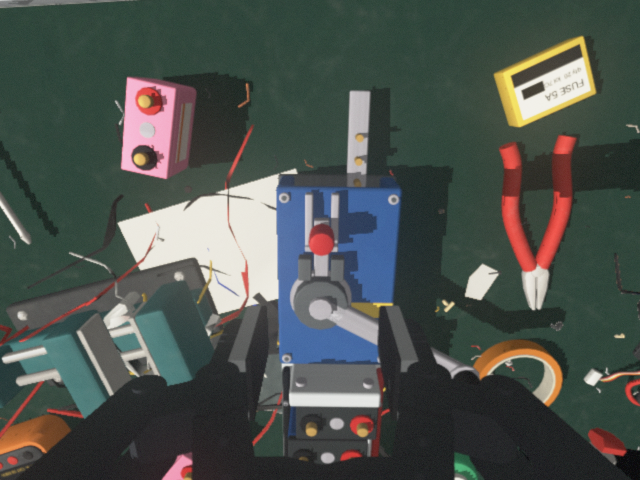

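The knob is back at its home position (320,240), the lever is at rest, and the gripper is clear.

```bash
python3 -c "
from h import *
print(workorder.job_done())"
```

```text
the job is handed in; nothing more can be done
None
```

I loaded both cells found on the mat, pumped 7 full strokes until the pointer stood mid-green, let the lever return to rest, pushed the bolt home and handed the job in (no verdict returned); one cell was nudged during the run to about 6 mm off the centre line, inside the 9 mm limit.

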